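# Crack the dry box lid

## Task

On the bench stands a dry-storage box for components. First push the small hatch of its drying-agent bay, on the box's front, shut until it seats on its catch and stays shut by itself, so that the drying agent takes in no room air. Then take the clear lid of the main chamber by its pull handle, break it free from the sticky gasket and finish while still holding it by the handle slightly open, with a gap of about 25 mm at its front edge; never swing it wide open, and leave the other things on the bench alone.

Things in the scene. Friction and masses are not known exactly. Their poses are not given: they have to be found in the camera images.
- drybox: Dry-storage box, grey plastic, fixed: 200 mm deep (x), 340 wide (y), 120 high. Origin: centre of its underside; its front looks to its own -x (towards the robot, turned up to 0.3 rad), +y is left seen from the robot, z up. y -52 to 170 mm: main chamber under the clear lid. y -170 to -52: drying-agent bay with a fixed vented roof at 120 mm and the grey hatch in front.
- hatch (a joint): Hatch angle, rad: 0 shut, to 1.4 open; starts 0.5 to 0.95. Grey panel 112 mm wide, 108 high, 10 thick, top edge 116 mm above the bench; hinge at the front right corner, free edge swings out to the robot. Swings easily and stays where left down to 0.17; there a spring catch resists with 5 to 8 N near the free edge; below 0.08 it snaps in and is kept at 0 (no more than 0.01).
- hatch_hinge (a point): On the hatch's hinge axis, in its inner face, at its upper edge (116 mm above the bench; box frame x -100, y -166 mm). Axes turn with the hatch: y along the panel from hinge to free edge, x through the panel towards the box (the outer face is at x -10 mm), z up.
- hatch_edge (a point): Upper corner of the hatch's outer face at its free edge, 112 mm from the hinge axis along the panel; turns with the hatch, axes as hatch_hinge.
- lid (a joint): Lid angle, rad: 0 shut (start), grows as the front edge rises; 0.125 is a 25 mm gap. Clear pane in a white frame, 200 mm deep, 224 wide, 8 thick, top 129 mm above the bench, hinged along the back. The gasket sticks: lifting at the handle takes up to 12 to 18 N at about 2 to 3 mm of rise; past some 8 mm only the weight of 3 to 5 N is left. Let go when ajar, it falls shut and sticks again.
- lid_hinge (a point): Middle of the lid's hinge axis, at the back of the box, 121 mm above the bench (box frame x +100, y +58 mm). The axis runs along the box's y. The point's axes turn with the lid.
- lid_front (a point): Middle of the lower front edge of the lid, 200 mm in front of the hinge axis; when shut 121 mm above the bench.
- pull_foot (a point): Foot of the steel pull handle fixed on the lid, an upright U of 12 mm round bar: two legs 110 mm apart along the box's y and a level bar joining them. The point lies on the lid's top, midway between the legs, 150 mm in front of the hinge axis (50 mm behind the front edge). Axes as the box's when shut, turning with the lid.
- pull_bar (a point): Middle of the handle's level bar, on its axis: 36 mm above the lid's top, 165 mm above the bench when shut. The bar runs along the box's y, clear length about 98 mm; pinch it across, from above.
- spool: Bystander: spool of solder standing on the bench, 60 mm wide, 46 high, origin at the centre of its underside.
- screwdriver: Bystander: screwdriver lying on the bench.
- partsbin: Bystander: clear open parts bin, 130 x 100 x 60 mm high, origin at the centre of its underside.
- jar: Bystander: white jar with black cap, 56 mm wide, 75 high, origin at the centre of its underside.

How it is judged:
On the way, in this order (a step that is already met when the one before it is completed fails the run):
1. the hatch is shut on its catch and stays there untouched (value of joint hatch below 0.04 rad and contact force between each of the arm, the fingers and anything else below 0.2 N), for 0.3 s.
2. the lid is broken free of its gasket, the hatch still shut (value of joint lid above 0.06 rad and value of joint hatch below 0.04 rad), for 0.2 s.
At the end, for the whole second after the job is handed in: The hatch is seated (under 0.04 rad); the fingers hold the pull handle (over 1 N, the point between the fingers within 60 mm of the middle of its bar, no bystander carrying it) and the lid stands still between 0.075 and 0.2 rad (a gap of 15 to 40 mm at its front edge); no bystander has moved 20 mm (value of joint hatch below 0.04 rad and value of joint lid between 0.075 and 0.2 rad and velocity of joint lid between -0.05 and 0.05 rad/s and contact force between the fingers and lid above 1 N and distance between the grasp point and pull_bar below 0.06 m and contact force between lid and spool below 0.1 N and contact force between lid and screwdriver below 0.1 N and contact force between lid and partsbin below 0.1 N and contact force between lid and jar below 0.1 N and distance of each of spool, screwdriver, partsbin, jar from where it was at the start of the episode below 0.02 m); the arm keeps its last pose, push and grip.
It fails at once if the lid is swung wide open (beyond 0.35 rad, a gap of 70 mm) (value of joint lid above 0.35 rad).
It fails at once if the lid is opened while the hatch is not shut (value of joint lid above 0.06 rad and value of joint hatch above 0.08 rad).
It fails at once if a bystander is pushed out of its place (20 mm) (distance of any of spool, screwdriver, partsbin, jar from where it was at the start of the episode above 0.02 m).
It also fails if it takes over 58 s, if anything falls off the work surface, if the arm or the gripper's body presses on something with over 40 N, if the wrist force passes 120 N, or if a joint passes its speed limit or range.

## Robot

A 6-joint arm with a two-finger parallel gripper is mounted at the origin on the work surface. World frame = base frame: x ahead of the robot, y to its left, z up, the work surface at z = 0. Lengths are in m, angles in rad, forces in N, time in s.
With the tool pointing down it reaches from about 0.325 to 0.9 m from the base axis. Payload 6.1 kg.
Tool frame: the origin (TCP) lies midway between the tips of the shut fingers; the grasp point (between the pads) lies 19 mm behind it; z points along the fingers, y is the line along which they close (so a half turn about z gives the same grasp; the last joint's range is limited). The gripper opens to 87 mm and grips with 3 to 60 N. Pads are 19 mm wide; open, the fingers measure 117 mm over their backs; the gripper's body (75 mm by 190 mm) begins 51 mm behind the grasp point.
Start: joints at [-1.343, 0.22, 1.526, -0, 1.395, -0.126], TCP at [0.217, -0.586, 0.223] pointing down, gripper open.
Joint ranges: [-2.98, 2.98], [-0.91, 2.08], [0.09, 2.57], [-1.24, 4.39], [0.2, 2.65], [-2.68, 2.68]. Speed limits (rad/s): [2.57, 2.57, 3.01, 3.14, 3.14, 3.14].

## Interface

Orientations are given as a rotation vector (axis times angle).
In Python, from cell import bot, viewer, workorder gives the robot as it stands.
- The arm moves only by the tool jog_arm, never from a script. Its arguments are lists of equal length, an entry for each row: "offset": the shift along the tool's x, y, z in cm, a list of three; "yaw": the turn about the tool's z in degrees. In form: {"offset": [[dx, dy, dz], ...], "yaw": [yaw, ...]}. A call has exactly 10 rows; each row is the pose to reach, as a shift and turn from the pose commanded when the call began, along the tool's axes at that moment; what a row does not reach only later rows make up. A row lasts 1/12 s, in which the tool goes at most 41.7 mm and 7.16 degrees, less where a joint would pass 70% of its speed; a pose out of reach is approached as far as the arm can. A call with a gripper value outside its range is refused whole. "hand" is the opening, from -1 (shut) to 1 (fully open), set as the call begins (left out, the last holds). The fingers move at their own pace and stop on an object; "newtons" is the grip in N (left out, the last holds). Time passes only in rows, so rows that repeat a pose let the fingers close, or fill a call up. It gives the time, the measured TCP pose, the force, the opening and the grip force at its end, in the units of the state.
- bot.state(): the state, without advancing time (a new reading comes with each control period).
- viewer.capture(name): name is "side" or "top" or "wrist"; returns a dict with "image" (384x512x3 uint8, red, green, blue), "fovy" (degrees; the focal length in pixels is half the picture's height over the tangent of half this angle, whatever the lens; pixels are square), "cx", "cy" (the principal point, pixels), "origin" and "rotation" of the camera in the world. Camera axes: x right, y up, looking along -z (the intrinsics and any distortion apply to the point x, -y, -z); pixel columns grow to the right and rows downward; lengths in m; the calibration is good to about 2 mm. A picture is of the moment at which its call begins. There is no depth.
- workorder.hand_in(): hands the job in; it is judged then, once.
The state is a dict: "time_s": time; "qpos": joint angles; "qd": joint speeds; "joint_torque": joint torques, N m; "tool_pos": TCP position; "tool_rot": TCP orientation; "contact_force": force on the tool from outside, world axes, zero at the start; "ft_torque": the same for the moment, N m; "width": opening from 0.0 (shut) to 1.0 (fully open); "grip_force": force on a finger pad.
Only numpy, scipy, OpenCV 4.12 (cv2) and the standard library are available. Lean on these libraries where they do the work, as an engineer would, in place of code of your own. Each camera call takes 0.05 s, during which the arm holds its last target. There are 200 camera calls.

## Working session

There is one attempt and no reset: what is moved stays moved. The work goes in short steps, Python scripts to look and compute and a tool call to move; the robot and the scene stay as the last step left them, time stands still between calls to the robot, and variables do not carry over. Pictures are saved under pics/ and viewed, at most 10 in all, crops included, and the job is handed in when it is done.

Besides the shell and the picture viewer there is one more tool, called after "Call:" in YAML: its name, and indented under it one key for each argument. jog_arm: Moves the arm, as the interface text tells. Its arguments: {"type":"object","properties":{"offset":{"type":"array","items":{"type":"array","items":{"type":"number"}}},"yaw":{"type":"array","items":{"type":"number"}},"hand":{"type":"number"},"newtons":{"type":"number"}},"required":["offset","yaw"]}

```bash
mkdir -p pics; ls; cat > h.py <<'E'
import numpy as np,cv2
from cell import bot,viewer,workorder
def cap(n,f=None):
    c=viewer.capture(n)
    if f: cv2.imwrite('pics/'+f,c['image'][:,:,::-1])
    return c
def ray(c,u,v):
    f=192/np.tan(np.radians(c['fovy'])/2)
    d=np.array([(u-c['cx'])/f,-(v-c['cy'])/f,-1.]);return np.array(c['origin']),np.array(c['rotation']).reshape(3,3)@d
def onz(c,u,v,z):
    o,d=ray(c,u,v);return o+d*(z-o[2])/d[2]
def proj(c,p):
    f=192/np.tan(np.radians(c['fovy'])/2)
    q=np.array(c['rotation']).reshape(3,3).T@(np.array(p)-c['origin'])
    return c['cx']+f*q[0]/-q[2],c['cy']-f*q[1]/-q[2]
E
python3 - <<'E'
from h import *
for n in ['top','side']:
    c=cap(n,n+'0.png');print(n,{k:(np.round(v,3).tolist()) for k,v in c.items() if k!='image'})
s=bot.state();print(s)
a=[cv2.imread(f'pics/{n}0.png') for n in('top','side')]
E
```

```text
pics
top {'fovy': 47.379, 'cx': 255.223, 'cy': 192.279, 'origin': [0.461, 0.027, 1.517], 'rotation': [0.042, -0.064, -1.54]}
side {'fovy': 55.716, 'cx': 255.617, 'cy': 189.239, 'origin': [0.097, 0.589, 0.985], 'rotation': [0.291, -0.868, -2.386]}
{'time_s': 0.1, 'qpos': array([-1.34308967e+00,  2.21179587e-01,  1.52749791e+00, -2.13955753e-05,
        1.39468025e+00, -1.26106651e-01]), 'qd': array([ 3.85805446e-04, -7.65950698e-04, -2.40626382e-03, -2.98784602e-05,
       -4.68891251e-04,  4.84609330e-04]), 'joint_torque': array([ 9.04017943e-04, -4.95944023e+01, -3.88516974e+01,  6.99830311e-02,
        5.15654928e-02, -6.38872780e-05]), 'tool_pos': array([ 0.21640748, -0.58574544,  0.22152597]), 'tool_rot': array([-3.09082585e+00, -5.52570063e-01,  1.73730683e-04]), 'contact_force': array([ 0.24105296,  0.21110157, -0.0843493 ]), 'ft_torque': array([-0.00740193, -0.00720791,  0.01014514]), 'grip_force': 0.0, 'width': 0.9969422748938324}
```

View pics/top0.png

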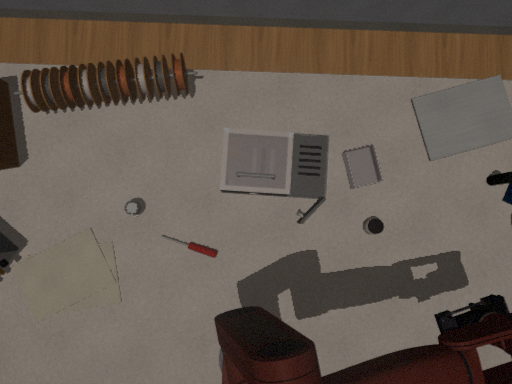

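View pics/side0.png

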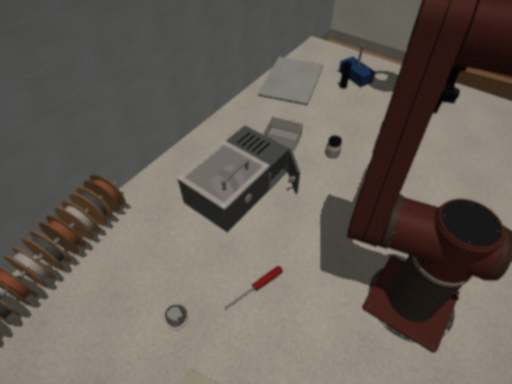

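The top view shows the box at (222–328, 129–197), with the handle at about (255,176) and the open hatch running from about (323,198) to (300,220). The parts bin is at (362,166), the jar at (373,226) and the screwdriver at (190,245).

```bash
sed -i "s/np.array(c\['rotation'\]).reshape(3,3)/cv2.Rodrigues(np.array(c['rotation'],float))[0]/" h.py
python3 - <<'E'
from h import *
c=cap('top');d=cap('side')
a=cv2.resize(c['image'][115:240,205:395,::-1],None,fx=4,fy=4,interpolation=cv2.INTER_CUBIC)
b=cv2.resize(d['image'][110:240,170:350,::-1],None,fx=4,fy=4,interpolation=cv2.INTER_CUBIC)
cv2.imwrite('pics/a1.png',cv2.convertScaleAbs(a,alpha=1.5));cv2.imwrite('pics/b1.png',cv2.convertScaleAbs(b,alpha=1.5))
E
```

```text
(no output)
```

View pics/a1.png

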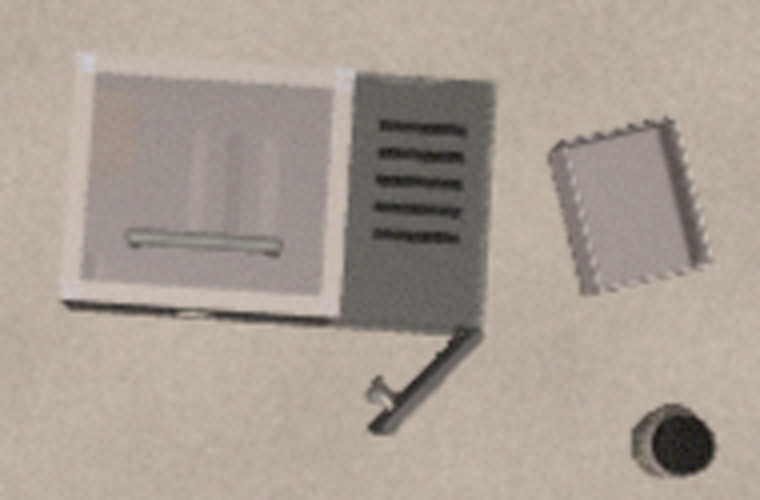

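View pics/b1.png

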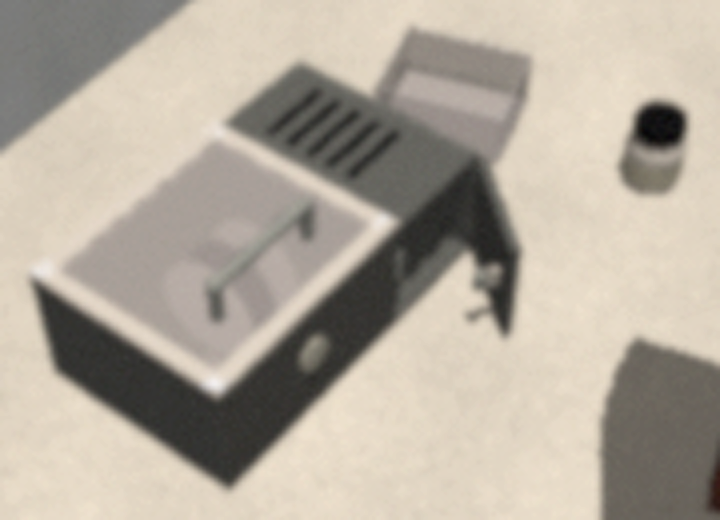

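The enlarged views show the lid frame corners at (64,300), (340,316), (352,72) and (80,55), with the bar from (128,236) to (281,245). The hatch top edge runs from about (478,333) to (378,430), with a catch hook on its inner side at (380,390).

```bash
cat >> h.py <<'E'
def box(c,d):
    A=lambda x,y,z:onz(c,205+x/4-.375,115+y/4-.375,z)
    B=lambda x,y:ray(d,170+x/4-.375,110+y/4-.375)
E
python3 - <<'E'
from h import *
c=cap('top');d=cap('side')
A=lambda x,y:(205+x/4-.375,115+y/4-.375)
B=lambda x,y:(170+x/4-.375,110+y/4-.375)
P={'FL':((64,300),(215,390),.129),'FR':((340,316),(397,218),.129),'BR':((352,72),(217,125),.129),'BL':((80,55),(35,272),.129),
'barL':((129,236),(213,287),.165),'barR':((280,245),(309,210),.165),'roofBR':((496,80),(299,63),.12),'roofFR':((483,330),(478,158),.12),'hfree':((376,431),(519,248),.116),'hhinge':((480,331),(480,160),.116)}
W={}
for k,(a,b,z) in P.items():
    p=onz(c,*A(*a),z);q=onz(d,*B(*b),z);W[k]=p[:2]
    o1,d1=ray(c,*A(*a));o2,d2=ray(d,*B(*b))
    M=np.c_[d1,-d2];t=np.linalg.lstsq(M,o2-o1,rcond=None)[0]
    print(k,p.round(3),q.round(3),'tri',((o1+d1*t[0]+o2+d2*t[1])/2).round(3))
# box fit with top view (box-frame coords)
bx={'FL':(-100,170),'FR':(-100,-54),'BR':(100,-54),'BL':(100,170),'roofBR':(100,-170),'roofFR':(-100,-170),'barL':(-50,113),'barR':(-50,3)}
X=np.array([bx[k] for k in bx])/1000;Y=np.array([W[k] for k in bx])
xm,ym=X.mean(0),Y.mean(0);U,S,V=np.linalg.svd((Y-ym).T@(X-xm));R=U@V;t=ym-R@xm
print('yaw',np.arctan2(R[1,0],R[0,0]),'t',t,'res',dict(zip(bx,(Y-X@R.T-t).round(4).tolist())))
for n,p in {'bar':(-.05,.058),'hinge':(-.1,-.166),'lidhinge':(.1,.058)}.items(): print(n,R@p+t)
h=R@(-.1,-.166)+t
v=R.T@(W['hfree']-h);print('free in box',v,np.linalg.norm(v))
E
```

```text
FL [0.56  0.119 0.129] [0.563 0.121 0.129] tri [0.562 0.12  0.129]
FR [ 0.554 -0.101  0.129] [ 0.553 -0.103  0.129] tri [ 0.553 -0.101  0.13 ]
BR [ 0.751 -0.105  0.129] [ 0.744 -0.104  0.129] tri [ 0.75  -0.107  0.124]
BL [0.758 0.113 0.129] [0.753 0.113 0.129] tri [0.757 0.112 0.126]
barL [0.609 0.068 0.165] [0.606 0.066 0.165] tri [0.608 0.067 0.165]
barR [ 0.606 -0.049  0.165] [ 0.595 -0.04   0.165] tri [ 0.606 -0.051  0.15 ]
roofBR [ 0.75  -0.223  0.12 ] [ 0.743 -0.22   0.12 ] tri [ 0.75  -0.226  0.113]
roofFR [ 0.547 -0.216  0.12 ] [ 0.542 -0.209  0.12 ] tri [ 0.548 -0.218  0.11 ]
hfree [ 0.464 -0.133  0.116] [ 0.46  -0.143  0.116] tri [ 0.46  -0.134  0.124]
hhinge [ 0.547 -0.215  0.116] [ 0.541 -0.212  0.116] tri [ 0.546 -0.216  0.11 ]
yaw -0.03134429387759435 t [ 0.65433492 -0.05066048] res {'FL': [0.0006, -0.0033], 'FR': [0.0016, 0.001], 'BR': [-0.0017, 0.0024], 'BL': [-0.0021, -0.003], 'roofBR': [0.0011, 0.0007], 'roofFR': [-0.0019, 0.0011], 'barL': [0.0011, 0.0043], 'barR': [0.0012, -0.0032]}
bar [0.60617715 0.00887799]
hinge [ 0.54918174 -0.21344502]
lidhinge [0.75610347 0.00417712]
free in box [-0.08772503  0.07795327] 0.1173558414903616
```

```bash
sed -i '/^def box/,$d' h.py; cat >> h.py <<'E'
YAW=-.029;Rb=np.array([[np.cos(YAW),-np.sin(YAW)],[np.sin(YAW),np.cos(YAW)]]);T=np.array([.6543,-.0507]);H=T+Rb@[-.1,-.166]
def hpt(th,x,y): # hatch frame -> world
    c,s=np.cos(th),np.sin(th);return H+Rb@np.array([c*x-s*y,s*x+c*y])
def off(p0,h0,p1,h1): # cm shift in tool axes (tool down, tool x heading h0) and yaw deg
    d=np.array(p1)-p0;x=np.array([np.cos(h0),np.sin(h0),0]);y=np.array([np.sin(h0),-np.cos(h0),0])
    return np.round([d@x*100,d@y*100,-d[2]*100],2).tolist(),round(float(np.degrees(h0-h1)),1)
E
python3 - <<'E'
from h import *
p0=[.217,-.586,.223];pre=[*hpt(.85,-.045,.085),.223]
h0=.3538
print(pre,off(p0,h0,pre,YAW))
q=[*pre[:2],.095]
for th in [.85,.7,.55,.4,.3,.2,.12,.06,.03,0]:
    sup=.0095*np.cos(th)+.015*np.sin(th)
    print(th,off(q,YAW,[*hpt(th,-.010-sup,.085),.095],YAW)[0])
c=cap('top');print(onz(c,373,226,.075),onz(c,362,166,.06))
E
```

```text
[np.float64(0.45665633111988035), np.float64(-0.18873622795439324), 0.223] ([36.25, -28.96, -0.0], 21.9)
0.85 [1.15, -1.31, -0.0]
0.7 [1.82, -2.54, -0.0]
0.55 [2.7, -3.66, -0.0]
0.4 [3.78, -4.64, -0.0]
0.3 [4.6, -5.2, -0.0]
0.2 [5.48, -5.66, -0.0]
0.12 [6.23, -5.96, -0.0]
0.06 [6.81, -6.13, -0.0]
0.03 [7.11, -6.21, -0.0]
0 [7.41, -6.27, -0.0]
[ 0.45936341 -0.38335516  0.075     ] [ 0.65943772 -0.34820147  0.06      ]
```

Call:
jog_arm:
  offset:
    - [3,-2.4,0]
    - [6,-4.8,0]
    - [9,-7.2,0]
    - [12,-9.6,0]
    - [15,-12,0]
    - [18,-14.4,0]
    - [21,-16.8,0]
    - [24,-19.2,0]
    - [27,-21.6,0]
    - [30,-24,0]
  yaw: [2.2,4.4,6.6,8.8,11,13.2,15.4,17.6,19.8,21.9]
  hand: -1

```text
time_s: 1.18
tool_pos: [0.4154, -0.2556, 0.2228]
tool_rot: [3.141, -0.048, 0.001]
contact_force: [1.1, -0.6, 0.8]
width: 0.326
grip_force: 0.0
```

Call:
jog_arm:
  offset:
    - [1.3,-2.3,0]
    - [2.6,-4.6,0]
    - [3.9,-6.9,0]
    - [3.9,-6.9,2.5]
    - [3.9,-6.9,5]
    - [3.9,-6.9,7.5]
    - [3.9,-6.9,10]
    - [3.9,-6.9,11.5]
    - [3.9,-6.9,12.8]
    - [3.9,-6.9,12.8]
  yaw: [0,0,0,0,0,0,0,0,0,0]

```text
time_s: 2.02
tool_pos: [0.4537, -0.1881, 0.0915]
tool_rot: [-3.138, 0.044, 0.007]
contact_force: [-0.2, 0.1, -0.5]
width: 0.003
grip_force: 0.0
```

```bash
python3 - <<'E'
from h import *
s=bot.state();print(s['tool_pos'],s['contact_force'],s['width'])
c=cap('top');d=cap('side')
a=cv2.resize(c['image'][140:260,240:380,::-1],(560,480),interpolation=cv2.INTER_CUBIC)
cv2.imwrite('pics/a2.png',cv2.convertScaleAbs(a,alpha=1.5))
E
```

```text
[ 0.45366856 -0.18805528  0.09153802] [-0.18229279  0.07075923 -0.52444765] 0.003199442844245399
```

View pics/a2.png

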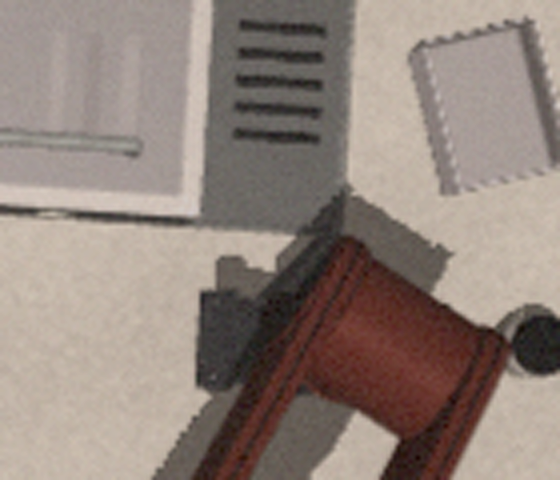

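The arm hides most of the hatch. The gripper body's long side lies along the box front at (195–250, 290–390), clear of the bin and jar.

Call:
jog_arm:
  offset:
    - [0.6,-0.7,0]
    - [1.1,-1.3,0]
    - [1.5,-1.9,0]
    - [1.8,-2.5,0]
    - [2.3,-3.1,0]
    - [2.7,-3.7,0]
    - [3.2,-4.2,0]
    - [3.8,-4.6,0]
    - [4.6,-5.2,0]
    - [5.5,-5.7,0]
  yaw: [0,0,0,0,0,0,0,0,0,0]

```text
time_s: 2.95
tool_pos: [0.513, -0.1334, 0.0944]
tool_rot: [-3.141, 0.045, 0.0]
contact_force: [-0.2, 0.6, -0.5]
width: 0.01
grip_force: 0.3
```

Call:
jog_arm:
  offset:
    - [0.3,-0.1,0]
    - [0.6,-0.2,0]
    - [0.8,-0.3,0]
    - [1.0,-0.3,0]
    - [1.2,-0.4,0]
    - [1.35,-0.4,0]
    - [1.5,-0.5,0]
    - [1.6,-0.5,0]
    - [1.6,-0.5,0]
    - [1.6,-0.5,0]
  yaw: [0,0,0,0,0,0,0,0,0,0]

```text
time_s: 3.78
tool_pos: [0.5286, -0.1293, 0.0945]
tool_rot: [-3.141, 0.045, -0.0]
contact_force: [0.2, -0.1, -0.2]
width: 0.006
grip_force: 0.0
```

Call:
jog_arm:
  offset:
    - [0.1,0,0]
    - [0.2,0,0]
    - [0.3,0,0]
    - [0.4,0,0]
    - [0.4,0,0]
    - [0.4,0,0]
    - [0.4,0,0]
    - [0.4,0,0]
    - [0.4,0,0]
    - [0.4,0,0]
  yaw: [0,0,0,0,0,0,0,0,0,0]

```text
time_s: 4.62
tool_pos: [0.5301, -0.1294, 0.0944]
tool_rot: [-3.141, 0.045, 0.009]
contact_force: [-10.5, 0.8, 7.0]
width: 0.006
grip_force: 5.2
```

```bash
python3 - <<'E'
from h import *
s=bot.state();print(s['tool_pos'],s['contact_force'],s['width'])
d=cap('side')
b=cv2.resize(d['image'][110:220,220:350,::-1],None,fx=5,fy=5,interpolation=cv2.INTER_CUBIC)
cv2.imwrite('pics/b2.png',cv2.convertScaleAbs(b,alpha=1.5))
E
```

```text
[ 0.53010094 -0.12938866  0.09438783] [-10.54892085   0.80110535   7.01842042] 0.00573922579963019
```

View pics/b2.png

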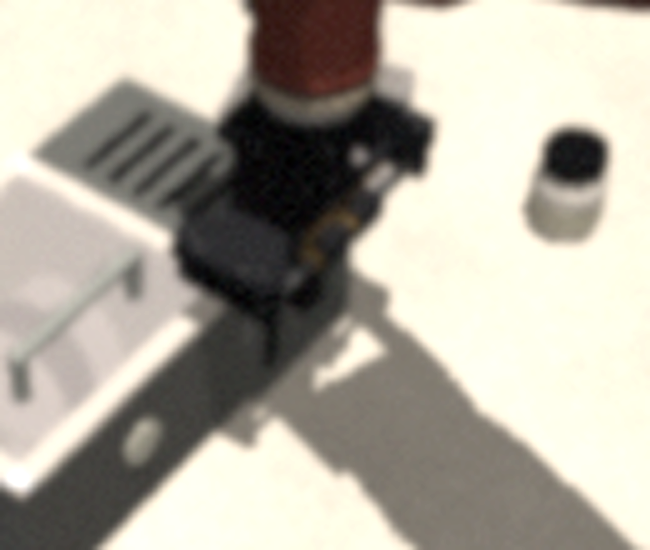

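The hatch looks flush behind the finger, and the force rises at the expected closed position. I'll back off, go up, open the gripper and check.

Call:
jog_arm:
  offset:
    - [-1,0,0]
    - [-2.5,0,0]
    - [-4,0,0]
    - [-4,0,-3]
    - [-4,0,-6]
    - [-4,0,-9]
    - [-4,0,-12]
    - [-4,0,-14]
    - [-4,0,-14]
    - [-4,0,-14]
  yaw: [0,0,0,0,0,-6,-12,-18,-24,-30]

```text
time_s: 5.5
tool_pos: [0.4938, -0.1289, 0.2371]
tool_rot: [3.041, 0.777, 0.006]
contact_force: [0.0, 0.2, -0.3]
width: 0.002
grip_force: 0.0
```

```bash
python3 - <<'E'
from h import *
s=bot.state();print(s['tool_pos'],s['tool_rot'],s['contact_force'],s['width'])
c=cap('top');d=cap('side')
b=cv2.resize(d['image'][110:240,170:350,::-1],None,fx=4,fy=4,interpolation=cv2.INTER_CUBIC)
cv2.imwrite('pics/b3.png',cv2.convertScaleAbs(b,alpha=1.3))
print([np.round(proj(c,[*hpt(t,-.01,.112),.116]),1) for t in(0,.05,.1)],[np.round(proj(d,[*hpt(t,-.01,.112),.116]),1) for t in(0,.05,.1)])
E
```

```text
[ 0.49383999 -0.12892352  0.23709608] [3.04094489 0.77693615 0.00617582] [ 0.02829644  0.19812834 -0.3066506 ] 0.0024209079343455392
[array([289.5, 197.5]), array([289.6, 199.2]), array([289.8, 201. ])] [array([271.2, 168.4]), array([272.7, 169.1]), array([274.3, 169.6])]
```

View pics/b3.png

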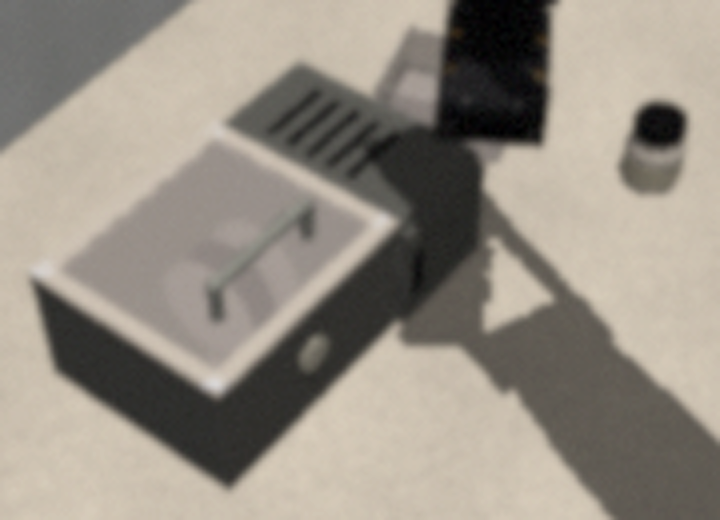

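The hatch is flush: its free corner at (407,232) in the crop matches θ≈0. Next, the handle.

```bash
python3 - <<'E'
from h import *
s=bot.state();h=2*np.arctan2(.777,3.041);print(off(s['tool_pos'],h,[*(T+Rb@[-.05,.058]),.237],np.pi/2+YAW))
E
```

```text
([16.52, -6.61, -0.19], -59.7)
```

Call:
jog_arm:
  offset:
    - [1.8,-0.7,0]
    - [3.6,-1.4,0]
    - [5.5,-2.2,0]
    - [7.3,-2.9,0]
    - [9.2,-3.7,0]
    - [11,-4.4,0]
    - [12.8,-5.1,0]
    - [14.7,-5.9,0]
    - [16.5,-6.6,0]
    - [16.5,-6.6,0]
  yaw: [-6.6,-13.2,-19.9,-26.5,-33.2,-39.8,-46.4,-53,-59.7,-59.7]
  hand: 1

```text
time_s: 6.43
tool_pos: [0.6076, 0.0107, 0.2338]
tool_rot: [-2.253, -2.188, -0.001]
contact_force: [-0.1, -0.2, 0.1]
width: 0.68
grip_force: 0.0
```

```bash
python3 - <<'E'
from h import *
s=bot.state();print(s['tool_pos'],s['tool_rot'],s['width'])
c=cap('wrist');cv2.imwrite('pics/w1.png',c['image'][:,:,::-1])
print([np.round(proj(c,[*(T+Rb@[-.05,y]),.165]),1) for y in(.003,.058,.113)])
E
```

```text
[0.60756247 0.01069943 0.23376106] [-2.25335752e+00 -2.18759303e+00 -1.47572367e-03] 0.6801847128836815
[array([257.9, 261.5]), array([257.7, 206. ]), array([257.6, 143.7])]
```

View pics/w1.png

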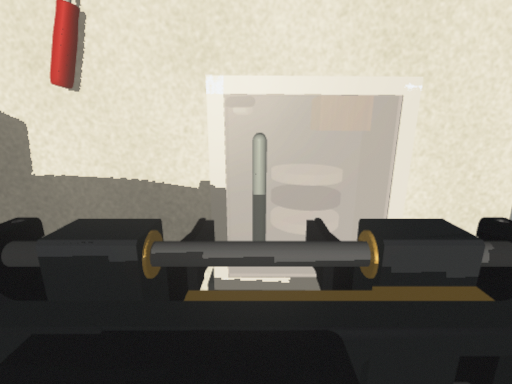

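The bar at column 259 is centred between the fingers, as predicted. I'll descend and grip.

Call:
jog_arm:
  offset:
    - [0,0,2]
    - [0,0,4]
    - [0,0,6]
    - [0,0,7.5]
    - [0,0,8.3]
    - [0,0,8.8]
    - [0,0,8.8]
    - [0,0,8.8]
    - [0,0,8.8]
    - [0,0,8.8]
  yaw: [0,0,0,0,0,0,0,0,0,0]

```text
time_s: 7.32
tool_pos: [0.6071, 0.0079, 0.1479]
tool_rot: [2.258, 2.182, 0.002]
contact_force: [0.4, -0.1, 0.4]
width: 1.0
grip_force: 0.0
```

Call:
jog_arm:
  offset:
    - [0,0,0]
    - [0,0,0]
    - [0,0,0]
    - [0,0,0]
    - [0,0,0]
    - [0,0,0]
    - [0,0,0]
    - [0,0,0]
    - [0,0,0]
    - [0,0,0]
  yaw: [0,0,0,0,0,0,0,0,0,0]
  hand: -1
  newtons: 50

```text
time_s: 8.15
tool_pos: [0.6063, 0.0081, 0.1465]
tool_rot: [-2.258, -2.184, 0.0]
contact_force: [0.6, -0.2, 0.1]
width: 0.325
grip_force: 0.0
```

Call:
jog_arm:
  offset:
    - [0,0,0]
    - [0,0,0]
    - [0,0,0]
    - [0,0,0]
    - [0,0,0]
    - [0,0,0]
    - [0,0,0]
    - [0,0,0]
    - [0,0,0]
    - [0,0,0]
  yaw: [0,0,0,0,0,0,0,0,0,0]

```text
time_s: 8.98
tool_pos: [0.6066, 0.0081, 0.1466]
tool_rot: [2.258, 2.183, 0.001]
contact_force: [4.3, -0.4, -3.2]
width: 0.12
grip_force: 50.0
```

Call:
jog_arm:
  offset:
    - [0,0.05,-0.15]
    - [0,0.1,-0.3]
    - [0,0.14,-0.45]
    - [0,0.18,-0.6]
    - [0,0.23,-0.75]
    - [0,0.3,-0.9]
    - [0,0.35,-1.05]
    - [0,0.4,-1.2]
    - [0,0.45,-1.3]
    - [0,0.45,-1.3]
  yaw: [0,0,0,0,0,0,0,0,0,0]

```text
time_s: 9.82
tool_pos: [0.6102, 0.0079, 0.1577]
tool_rot: [-2.257, -2.183, 0.002]
contact_force: [7.0, -0.1, -9.0]
width: 0.121
grip_force: 50.0
```

Call:
jog_arm:
  offset:
    - [0,0.03,-0.1]
    - [0,0.07,-0.2]
    - [0,0.11,-0.3]
    - [0,0.15,-0.4]
    - [0,0.2,-0.5]
    - [0,0.25,-0.6]
    - [0,0.25,-0.6]
    - [0,0.25,-0.6]
    - [0,0.25,-0.6]
    - [0,0.25,-0.6]
  yaw: [0,0,0,0,0,0,0,0,0,0]

```text
time_s: 10.65
tool_pos: [0.6124, 0.0078, 0.1634]
tool_rot: [-2.257, -2.182, 0.003]
contact_force: [7.7, -2.0, -9.9]
width: 0.125
grip_force: 50.0
```

```bash
python3 - <<'E'
from h import *
s=bot.state();print(s['tool_pos'],s['contact_force'],s['width'],s['grip_force'])
d=cap('side')
b=cv2.resize(d['image'][110:240,170:350,::-1],None,fx=4,fy=4,interpolation=cv2.INTER_CUBIC)
cv2.imwrite('pics/b4.png',cv2.convertScaleAbs(b,alpha=1.5))
B=lambda u,v:np.round(((u-170+.375)*4,(v-110+.375)*4))
for th in(0,.075,.125,.2):
    f=lambda y:[*(T+Rb@[.1-.2*np.cos(th)-.008*-np.sin(th),y]),.121+.2*np.sin(th)+.008*np.cos(th)]
    print(th,B(*proj(d,f(.17))),B(*proj(d,f(-.054))))
E
```

```text
[0.61241136 0.00780807 0.16341734] [ 7.65800949 -2.02866787 -9.86641582] 0.12505568961495753 50.00150442123413
0 [217. 393.] [397. 219.]
0.075 [215. 380.] [396. 205.]
0.125 [212. 371.] [395. 196.]
0.2 [208. 356.] [392. 181.]
```

View pics/b4.png

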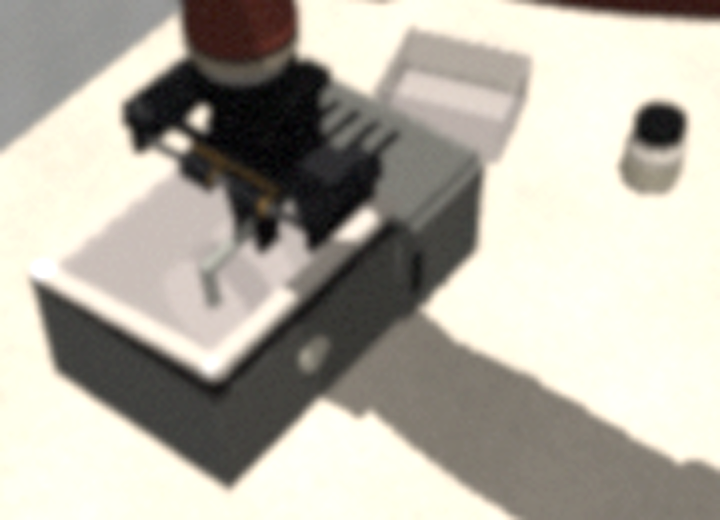

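The lid's front-left corner is at (212,373), which gives about 0.115 rad (a 23 mm gap). The hatch is flush and the grip is firm at 50 N.

```bash
python3 -c "
from h import *
print(workorder.hand_in())"
```

```text
the job is handed in; nothing more can be done
None
```

I handed in the job with the hatch seated shut on its catch and the lid held by its handle at about 0.115 rad (a front gap of about 23 mm, gripped at 50 N); the hand-in returned no verdict, and I did not re-measure the bystanders.

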